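# Slacken the belt sander's tensioner and hold it back

### The arm

A 7-joint arm with a two-finger parallel gripper is mounted at the origin on a cart in front of the work surface, level with it; the furniture and walls round the work are solid. World frame = base frame: x ahead of the robot, y to its left, z up, the work surface at z = 0. Lengths are in mm, angles in rad, forces in N, time in s.
With the tool pointing down it reaches from about 400 to 875 mm from the base axis. Payload 4.4 kg.
Tool frame: the origin (TCP) lies on the centre line of the jaws, within the pads' length; the fingertips stand 19 mm ahead of it and the grasp point (between the pads) is the TCP; z points along the fingers, y is the line along which they close (so a half turn about z gives the same grasp; the last joint's range is limited). The gripper opens to 85 mm and grips with 20 to 120 N. Pads are 22 mm wide; open, the fingers measure 114 mm over their backs; the gripper's body (76 mm by 85 mm) begins 54 mm behind the grasp point. The pads swing forward as they close: fully open they stand 13 mm farther back than shut.
Start: joints at [1.198, 0.628, 0.038, 1.517, -0.027, 0.996, -0.02], TCP at [196.333, -619.654, 250.313] pointing down, gripper open.
Joint ranges: [-3.06, 3.06], [-0.37, 2.12], [-1.25, 1.32], [0.18, 2.47], [-1.1, 4.24], [0.23, 1.98], [-2.94, 2.94]. Speed limits (rad/s): [2.57, 2.57, 3.14, 3.14, 3.14, 3.14, 3.14].

### API

Orientations are given as [roll, pitch, yaw] about the fixed x, y, z axes, in that order (R = Rz(yaw) Ry(pitch) Rx(roll)).
In Python, from cell import ctrl, viewer, silhouettes gives the robot as it stands.
- The arm moves only by the shell command python3 -m creep 'ROWS'. ROWS is JSON, a list of rows, each an object with "jaw": the gripper command: -1 is shut, 1 is fully open, values between are in proportion; "xyz": the shift along the tool's x, y, z in mm, a list of three; "angular": the turn, a rotation vector about the tool's x, y, z in rad, a list of three. In form: [{"jaw": jaw, "xyz": [tx, ty, tz], "angular": [rx, ry, rz]}, ...]. A call has 1 to 12 rows; each row is the pose to reach, as a shift and turn from the pose commanded when the call began, along the tool's axes at that moment; what a row does not reach only later rows make up. A row lasts 1/8 s, in which the tool goes at most 62.5 mm and 10.7 degrees, less where a joint would pass 70% of its speed; a pose out of reach is approached as far as the arm can. A call with a gripper value outside its range is refused whole. The fingers move at their own pace and stop on an object; the grip force is fixed at half the most. Time passes only in rows, so rows that repeat a pose let the fingers close. It gives the time, the measured TCP pose, the force, the opening and the grip force at its end, in the units of the state.
- ctrl.read_state(): the state, without advancing time (a new reading comes with each control period).
- viewer.get_image(name): name is "scene" or "top" or "wrist"; returns (picture, depth): 480x640x3 uint8, red, green, blue; 480x640 float32, mm along the optical axis (not along the pixel's ray), 0 where there is no reading.
- viewer.camera_model(name): a dict with "fx", "fy", "cx", "cy" (pixels), "T" (4x4, takes a point from camera to world coordinates). Camera axes: x right, y down, z forward; pixel columns grow to the right and rows downward; lengths in mm; the calibration is good to about 2 mm. A picture is of the moment at which its call begins: read the wrist's pose just before it. camera_model takes no time and is no camera call; for the wrist camera it gives the pose at the moment of the call.
- ctrl.finish_job(): hands the job in; it is judged then, once.
Trained networks look in the newest picture that a camera, given by its name, has taken for a name from the list of things; names that differ only in an ending like _2 or _b are one class to them, and where a whole thing is asked for, a point or a joint stands for the part that bears it (a point fixed in the world has none). Each returns a list of dicts, best first, with "score" (0 to 1); they miss things now and then, are a little off and sometimes report something else, mostly with a low value. They report only what shows in the picture. A call takes as long as a camera call.
- silhouettes(camera, target): "pixels" (480x640 bool, what is visible of it) and "xy" ([column, row] in pixels, amid what is visible of it).
The state is a dict: "clock": time; "qpos": joint angles; "qd": joint speeds; "tau": joint torques, N m; "eef_pos": TCP position; "tool_rot": TCP orientation; "force": force on the tool from outside, world axes, zero at the start; "torque": the same for the moment, N m; "width": finger opening in mm; "gripper_force": force on a finger pad.
Only numpy, scipy, OpenCV 4.12 (cv2) and the standard library are available. Lean on these libraries where they do the work, as an engineer would, in place of code of your own. Each camera call takes 0.05 s, during which the arm holds its last target. There are 200 camera calls.

### The job

I want to slip a new belt on the small edge sander. Turn both clamp knobs counterclockwise, as seen from above, as far as they go, so that their dogs swing clear of the tensioner arm; then push the sprung arm by its roller post away from its rest stop, towards the drive drum, past the ratchet click and on to the end of its travel. Finish while still holding it there with the gripper's fingers, do not let go, and leave the two cups and the pliers alone.

Things in the scene. Friction and masses are not known exactly. Their poses are not given: they have to be found in the camera images.
- sander: grey base plate, 12 mm thick, of a small edge belt sander, fixed, belt and cover off. Origin on the bench under the tensioner's pivot; z up, x from the idler end (nearer the robot) to the pawl end, y to the drum's side. It spans x -130 to 105, y -83 to 83 mm, with a leg x -130 to -45, y to 195. Thin platen (54 mm high) at x -107, y 71 to 117; pawl (36 mm high) at x 70 to 100, y -28 to 0.
- drive_drum (a point): top centre of the black rubber drive drum, 50 mm in diameter, fixed on the base plate at x -85, y 150 mm in the sander's frame; 56 mm over the bench, its axle end 63 mm.
- tension_arm: the tensioner arm with its roller and post. Origin on the bench on its vertical pivot axis; turns with the arm: x from the post end to the tail. A flat steel bar 18 mm wide, its top 30 mm over the bench, from x -105 to 67 mm; at the tail a tooth works against the sprung pawl, at the other end stand the roller and post.
- finger_post (a point): idler roller and finger post on the arm's end, axis 95 mm from the pivot. Roller 33 mm in diameter, 31 to 63 mm over the bench; on it a round knurled steel post 16 mm in diameter, up to 101 mm. Origin on their axis, 31 mm over the bench. z up; turns with the arm: x points to the pivot, y the way to push.
- tension_angle (a joint): angle of the tensioner arm, rad: 0 at its rest stop (start), grows clockwise seen from above, the post swinging to the sander's +y, to a hard stop at 0.55. A spring drives it back: 3 N at the post at rest, 8 N at the end, some 5 N more over the tooth. The pawl clicks in at 0.33; let go beyond that, it springs back to there. A clamped knob's dog bars it at about 0.12.
- knob_a_grip (a point): middle of the wing of the black clamp knob at x -40, y 47 mm in the sander's frame, on its vertical axis, 63 mm over the bench. Wing: a bar 44 mm long, 13 thick, 50 to 72 mm over the bench, along this point's x; under it a disc 32 mm in diameter (from 42) and a steel dog (19 to 31), 36 mm long, along +x, at the start pointing at the arm. z up; turns with the knob.
- knob_b_grip (a point): the same on the other clamp knob, on the other side of the arm and of the pivot (at x 40, y -47 mm in the sander's frame); equal in shape and size.
- knob_a (a joint): angle of clamp knob A in rad: 0 with the dog square to the arm (clamped), grows counterclockwise seen from above, up to an end stop at 1.4 (loose, dog clear of the arm). Starts between 0 and 0.2. Stays where it is left; turns with about 0.06 N m.
- knob_b (a joint): angle of clamp knob B, the same: 0 clamped, counterclockwise to the end stop at 1.4.
- red_cup: red plastic cup, 71 mm wide, 50 mm high, loose; leave alone. Origin: centre of its underside.
- tea_cup: white tea cup, 77 mm wide, 57 mm high, loose; leave alone. Origin: centre of its underside.
- flat_pliers: flat-nose pliers with orange handles, 160 mm long, 56 mm wide, 13 mm thick, lying on the bench; leave alone. Origin: middle of the underside.

How it is judged:
By the outcome, as a careful person would: the job done as asked, in the order asked, and still so for the second after the job is handed in, while the arm keeps its last pose, push and grip.
It also fails if it takes over 54 s, if anything falls off the work surface, if the arm or the gripper's body presses on something with over 40 N, if the wrist force passes 120 N, or if a joint passes its speed limit or range.

## Working session

There is one attempt and no reset: what is moved stays moved. The work goes in short steps, Python scripts to look and compute and a shell command to move; the robot and the scene stay as the last step left them, time stands still between calls to the robot, and variables do not carry over. Pictures are saved under pics/ and viewed, at most 10 in all, crops included, and the job is handed in when it is done.

```bash
mkdir -p pics; ls; python3 - <<'E'
from cell import ctrl, viewer, silhouettes
import cv2,numpy as np
s=ctrl.read_state();print({k:np.round(v,3).tolist() for k,v in s.items()})
ims=[]
for n in("scene","top"):
    p,d=viewer.get_image(n);cv2.imwrite(f"pics/{n}0.png",p[:,:,::-1])
    m=viewer.camera_model(n);T=np.array(m["T"]);print(n,m["fx"],m["cx"],m["cy"],T.round(3).tolist())
    for t in("knob_a_grip","finger_post","tension_arm","sander","red_cup","tea_cup","flat_pliers"):
        for r in silhouettes(n,t)[:3]:
            u,v=r["xy"];q=r["pixels"]&(d>0);
            if q.sum()==0: continue
            vv,uu=np.nonzero(q);z=d[q];P=np.c_[(uu-m["cx"])/m["fx"]*z,(vv-m["cy"])/m["fy"]*z,z]@T[:3,:3].T+T[:3,3]
            print(n,t,round(r["score"],2),np.round([u,v]),"med",np.median(P,0).round(),"min",np.percentile(P,2,0).round(),"max",np.percentile(P,98,0).round())
E
```

```text
pics
{'clock': 0.0, 'qpos': [1.198, 0.629, 0.038, 1.518, -0.027, 0.996, -0.02], 'qd': [0.0, -0.001, 0.0, 0.002, -0.001, 0.0, 0.0], 'tau': [0.001, -56.34, 1.227, -19.344, 0.011, 0.011, -0.0], 'eef_pos': [196.175, -619.059, 249.392], 'tool_rot': [-3.14, 0.0, 0.307], 'force': [-0.191, 0.012, 1.369], 'torque': [-0.042, 0.039, -0.002], 'gripper_force': 0.0, 'width': 85.458}
scene 605.0863303162376 315.88935699788004 256.802521943021 [[0.324, -0.819, 0.473, -26.272], [-0.946, -0.276, 0.17, -184.023], [-0.008, -0.503, -0.864, 1249.876], [0.0, 0.0, 0.0, 1.0]]
scene knob_a_grip 0.86 [283. 284.] med [539. 103.  55.] min [526.  80.  17.] max [556. 127.  75.]
scene finger_post 0.59 [303. 284.] med [563.  66.  33.] min [486.  37.  19.] max [658. 100. 100.]
scene tension_arm 0.9 [301. 287.] med [555.  64.  33.] min [486.  37.  25.] max [655.  98. 100.]
scene sander 0.68 [291. 292.] med [536.  90.  13.] min [433. -17.   6.] max [689. 224.  72.]
scene red_cup 0.89 [221. 201.] med [723. 335.  26.] min [680. 298.  -1.] max [746. 362.  51.]
scene tea_cup 0.63 [462. 346.] med [ 535. -314.   24.] min [ 4
[... 586 characters left out ...]
.] max [660. 101. 103.]
top tension_arm 0.67 [319. 257.] med [573.  71.  33.] min [490.  40.  25.] max [658. 101. 103.]
top tension_arm 0.31 [297. 267.] med [542. 109.  68.] min [529.  84.  27.] max [557. 131.  78.]
top sander 0.62 [308. 269.] med [549.  95.  14.] min [436. -15.   5.] max [694. 230.  73.]
top red_cup 0.78 [212. 206.] med [722. 337.  15.] min [683. 299.  -1.] max [748. 364.  54.]
top tea_cup 0.75 [474. 274.] med [ 529. -319.   20.] min [ 493. -347.    5.] max [ 560. -277.   59.]
top flat_pliers 0.67 [189. 273.] med [540. 399.  11.] min [461. 373.   4.] max [607. 424.  18.]
top flat_pliers 0.43 [476. 271.] med [ 529. -318.   20.] min [ 493. -346.    5.] max [ 560. -277.   59.]
```

```bash
cat > h.py <<'E'
from cell import ctrl, viewer, silhouettes
import cv2,numpy as np
def cloud(n):
    m=viewer.camera_model(n);p,d=viewer.get_image(n);T=np.array(m["T"])
    v,u=np.mgrid[:480,:640];P=np.stack([(u-m["cx"])/m["fx"]*d,(v-m["cy"])/m["fy"]*d,d],-1)@T[:3,:3].T+T[:3,3]
    P[d<=0]=np.nan
    return p,P,m
def proj(m,X):
    T=np.array(m["T"]);c=(np.asarray(X,float)-T[:3,3])@T[:3,:3];return c[...,:2]/c[...,2:]*[m["fx"],m["fy"]]+[m["cx"],m["cy"]]
E
python3 - <<'E'
from h import *
out=[]
for n,(x0,y0) in(("scene",(200,210)),("top",(230,190))):
    p,P,m=cloud(n)
    # height slices
    roi=(P[...,0]>400)&(P[...,0]<720)&(P[...,1]>-60)&(P[...,1]<260)
    for lo,hi in((93,115),(62,85),(50,62)):
        q=(roi&(P[...,2]>lo)&(P[...,2]<hi)).astype(np.uint8)
        k,l,st,c=cv2.connectedComponentsWithStats(q)
        for i in range(1,k):
            if st[i,4]>12:
                X=P[l==i];r=cv2.minAreaRect(X[:,:2].astype(np.float32));print(n,lo,st[i,4],X.mean(0).round(1),"rect",np.round(r[0]),np.round(r[1]),round(r[2]))
    out.append(cv2.resize(p[y0:y0+140,x0:x0+190,::-1],None,fx=2.1*2,fy=2.1*2,interpolation=2)[:588,:])
    o=out[-1]; cv2.imwrite(f"pics/c_{n}.png",o)
E
```

```text
scene 93 48 [499.6  49.9  99.5] rect [500.  50.] [16. 14.] 39
scene 62 121 [641.8  42.7  69.7] rect [643.  43.] [15. 42.] 22
scene 62 132 [539.4 109.7  70.1] rect [540. 110.] [17. 43.] 16
scene 62 13 [467.6 196.5  63.9] rect [469. 198.] [10.  7.] 28
scene 62 68 [498.1  46.5  69.1] rect [498.  48.] [24. 31.] 34
scene 50 55 [637.6  40.8  55.7] rect [635.  40.] [12. 41.] 20
scene 50 53 [534.4 108.7  56. ] rect [531. 107.] [15. 42.] 19
scene 50 356 [467.4 196.   55.8] rect [469. 197.] [52. 47.] 26
scene 50 69 [494.8  49.3  58.7] rect [498.  51.] [25. 31.] 5
scene 50 56 [462.8 137.9  53.3] rect [463. 137.] [ 8. 45.] 17
top 93 39 [503.4  51.8 100.6] rect [503.  52.] [14. 14.] 90
top 62 103 [645.4  45.   71.9] rect [647.  45.] [15. 44.] 23
top 62 105 [542.7 112.4  71.9] rect [543. 113.] [13. 43.] 20
top 62 75 [502.   51.2  66.2] rect [504.  52.] [29. 31.] 89
top 50 22 [638.5  39.5  54.5] rect [638.  39.] [11. 22.] 24
top 50 15 [554.9 115.4  52.4] rect [555. 116.] [ 5. 19.] 22
top 50 31 [535.2 107.3  54.2] rect [535. 106.] [ 9. 25.] 18
top 50 311 [471.1 198.4  56.8] rect [472. 199.] [48. 49.] 89
top 50 41 [466.4 138.7  55.1] rect [467. 139.] [ 5. 44.] 16
```

View pics/c_top.png

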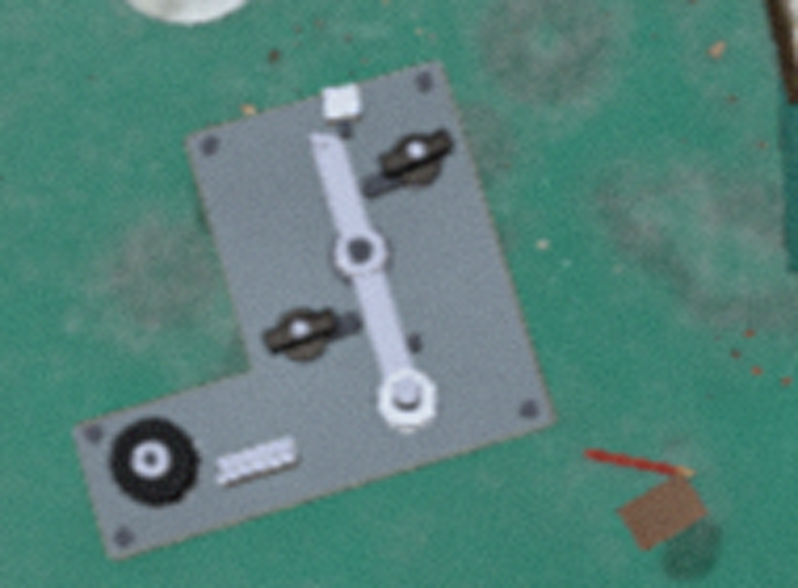

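View pics/scene0.png

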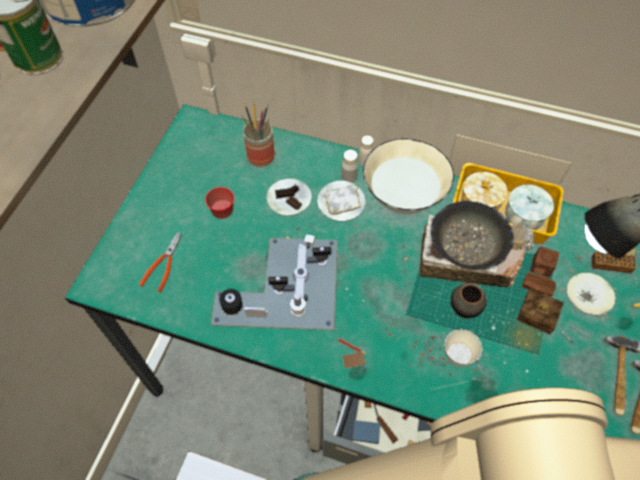

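The top view shows the sander turned about 16.7° from the world axes, with knob A at crop (300,333), knob B at (415,155) and the post at (405,395). The scene view shows the cups and pliers well away from it. In world coordinates, A is about (541,111), B about (645,44), the post about (501,51) and the pivot about (593,77). I'll go above A first.

```bash
python3 -m creep '[{"jaw":1,"xyz":[549,-592,50],"angular":[0,0,-1.61]},{"jaw":1,"xyz":[549,-592,50],"angular":[0,0,-1.61]},{"jaw":1,"xyz":[549,-592,50],"angular":[0,0,-1.61]},{"jaw":1,"xyz":[549,-592,50],"angular":[0,0,-1.61]},{"jaw":1,"xyz":[549,-592,50],"angular":[0,0,-1.61]},{"jaw":1,"xyz":[549,-592,50],"angular":[0,0,-1.61]},{"jaw":1,"xyz":[549,-592,50],"angular":[0,0,-1.61]},{"jaw":1,"xyz":[549,-592,50],"angular":[0,0,-1.61]},{"jaw":1,"xyz":[549,-592,50],"angular":[0,0,-1.61]},{"jaw":1,"xyz":[549,-592,50],"angular":[0,0,-1.61]},{"jaw":1,"xyz":[549,-592,50],"angular":[0,0,-1.61]},{"jaw":1,"xyz":[549,-592,50],"angular":[0,0,-1.61]}]'
```

```text
clock: 2.4
eef_pos: [516.8, 59.0, 204.1]
tool_rot: [3.141, 0.001, 1.916]
force: [1.0, -0.7, -0.1]
width: 85.1
gripper_force: 0.0
```

```bash
python3 -m creep '[{"jaw":1,"xyz":[40,41,0],"angular":[0,0,0]},{"jaw":1,"xyz":[40,41,0],"angular":[0,0,0]},{"jaw":1,"xyz":[40,41,0],"angular":[0,0,0]}]'
cat >> h.py <<'E'
def slices(n,save,zs=((93,112),(64,80))):
    s=ctrl.read_state();print(s["clock"],np.round(s["eef_pos"],1),np.round(s["tool_rot"],3),np.round(s["qpos"],2),np.round(s["force"],1),s["width"])
    p,P,m=cloud(n);cv2.imwrite(save,p[:,:,::-1])
    roi=(P[...,0]>400)&(P[...,0]<720)&(P[...,1]>-60)&(P[...,1]<260)
    for lo,hi in zs:
        k,l,st,c=cv2.connectedComponentsWithStats((roi&(P[...,2]>lo)&(P[...,2]<hi)).astype(np.uint8))
        for i in range(1,k):
            if st[i,4]>(12 if n!="wrist" else 150):
                X=P[l==i];r=cv2.minAreaRect(X[:,:2].astype(np.float32));print(n,lo,st[i,4],X.mean(0).round(1),"rect",np.round(r[0]),np.round(r[1]),round(r[2]))
    return p,P,m
E
python3 -c "
from h import *
slices('wrist','pics/w1.png')"
```

```text
clock: 2.78
eef_pos: [540.4, 108.2, 203.7]
tool_rot: [-3.14, 0.001, 1.917]
force: [-0.2, -0.5, -0.9]
width: 85.2
gripper_force: 0.0
2.775 [540.4 108.2 203.7] [-3.140e+00  1.000e-03  1.917e+00] [ 0.02  0.57 -0.4   1.84  0.3   0.79 -0.2 ] [-0.2 -0.5 -0.9] 85.16453373543307
wrist 93 407 [501.1  52.7  98.1] rect [501.  52.] [15. 15.] 59
wrist 64 998 [539.9 113.1  69.3] rect [541. 112.] [13. 44.] 20
wrist 64 188 [501.4  57.5  72.1] rect [501.  56.] [ 7. 16.] 86
wrist 64 765 [641.8  45.9  68.9] rect [643.  44.] [14. 44.] 23
```

View pics/w1.png

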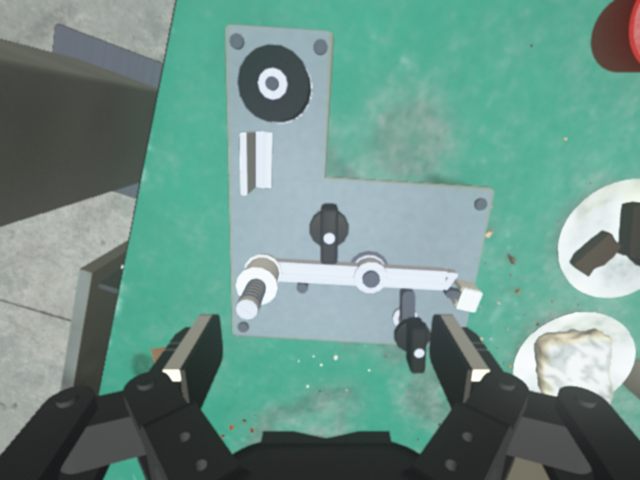

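The wrist picture shows knob A at (328,228) and knob B at (411,337), with the post and roller at (258,285). A's wing lies at about 110°, in line with the tool, so I'll descend and grip it.

```bash
python3 -m creep '[{"jaw":1,"xyz":[4,2,60],"angular":[0,0,0]},{"jaw":1,"xyz":[4,2,115],"angular":[0,0,0]},{"jaw":1,"xyz":[4,2,136],"angular":[0,0,0]},{"jaw":1,"xyz":[4,2,136],"angular":[0,0,0]},{"jaw":-1,"xyz":[4,2,136],"angular":[0,0,0]},{"jaw":-1,"xyz":[4,2,136],"angular":[0,0,0]},{"jaw":-1,"xyz":[4,2,136],"angular":[0,0,0]},{"jaw":-1,"xyz":[4,2,136],"angular":[0,0,0]},{"jaw":-1,"xyz":[4,2,136],"angular":[0,0,0]},{"jaw":-1,"xyz":[4,2,136],"angular":[0,0,0]},{"jaw":-1,"xyz":[4,2,136],"angular":[0,0,0]}]'
```

```text
clock: 4.2
eef_pos: [541.2, 113.1, 69.5]
tool_rot: [3.142, 0.001, 1.917]
force: [-4.2, -1.8, 12.1]
width: 11.8
gripper_force: 59.5
```

```bash
python3 -m creep '[{"jaw":-1,"xyz":[0,0,-1],"angular":[0,0,-0.18]},{"jaw":-1,"xyz":[0,0,-1],"angular":[0,0,-0.36]},{"jaw":-1,"xyz":[0,0,-1],"angular":[0,0,-0.54]},{"jaw":-1,"xyz":[0,0,-1],"angular":[0,0,-0.72]},{"jaw":-1,"xyz":[0,0,-1],"angular":[0,0,-0.9]},{"jaw":-1,"xyz":[0,0,-1],"angular":[0,0,-1.08]},{"jaw":-1,"xyz":[0,0,-1],"angular":[0,0,-1.22]},{"jaw":-1,"xyz":[0,0,-1],"angular":[0,0,-1.3]},{"jaw":-1,"xyz":[0,0,-1],"angular":[0,0,-1.34]},{"jaw":-1,"xyz":[0,0,-1],"angular":[0,0,-1.34]}]'; python3 -c "
from h import *
print(ctrl.read_state())"
```

```text
clock: 5.45
eef_pos: [539.3, 110.1, 69.5]
tool_rot: [-3.136, -0.004, -3.028]
force: [-6.3, -6.4, 11.7]
width: 11.7
gripper_force: 61.2
{'clock': 5.45, 'qpos': array([ 0.14819713,  0.84124582, -0.64295376,  1.91896742,  0.81310263,
        0.67010425,  0.67529118]), 'qd': array([-0.00427509, -0.00072491,  0.00335445,  0.00120603, -0.0010591 ,
       -0.00030551, -0.00945083]), 'tau': array([-2.33481176e+00, -4.86271298e+01, -1.00862432e+01, -1.25457233e+01,
        5.01156282e-01, -2.54069231e+00,  2.91679910e-02]), 'eef_pos': array([539.25416555, 110.13937244,  69.52081468]), 'tool_rot': array([-3.13588135, -0.00445169, -3.0275874 ]), 'force': array([-6.33086218, -6.3714162 , 11.65479825]), 'torque': array([-1.05917388,  1.30056595,  0.05814176]), 'gripper_force': 61.18781985500391, 'width': 11.69854812773501}
```

```bash
python3 -m creep '[{"jaw":-1,"xyz":[0,0,0],"angular":[0,0,-0.05]},{"jaw":-1,"xyz":[0,0,0],"angular":[0,0,-0.1]},{"jaw":-1,"xyz":[0,0,0],"angular":[0,0,-0.1]}]'; python3 -c "
from h import *
print(ctrl.read_state())" | grep torque
```

```text
clock: 5.82
eef_pos: [539.3, 110.0, 69.6]
tool_rot: [-3.137, -0.006, -2.936]
force: [-6.8, -4.9, 12.1]
width: 11.9
gripper_force: 86.8
         2.33720407,  -2.48126373,   2.11660244]), 'eef_pos': array([539.28522358, 109.97509938,  69.59596687]), 'tool_rot': array([-3.13739882, -0.00590732, -2.93611533]), 'force': array([-6.83735618, -4.92937518, 12.06486133]), 'torque': array([-0.95017277,  1.44011891, -2.00921719]), 'gripper_force': 86.76619046615087, 'width': 11.904652564151004}
```

```bash
python3 -m creep '[{"jaw":-1,"xyz":[0,0,0],"angular":[0,0,0.07]},{"jaw":1,"xyz":[0,0,0],"angular":[0,0,0.07]},{"jaw":1,"xyz":[0,0,0],"angular":[0,0,0.07]},{"jaw":1,"xyz":[0,0,0],"angular":[0,0,0.07]},{"jaw":1,"xyz":[0,0,-30],"angular":[0,0,0.07]},{"jaw":1,"xyz":[0,0,-80],"angular":[0,0,0.2]},{"jaw":1,"xyz":[-20,-20,-100],"angular":[0,0,0.35]},{"jaw":1,"xyz":[-60,-60,-100],"angular":[0,0,0.52]},{"jaw":1,"xyz":[-88,-86,-100],"angular":[0,0,0.7]},{"jaw":1,"xyz":[-88,-86,-100],"angular":[0,0,0.88]},{"jaw":1,"xyz":[-88,-86,-100],"angular":[0,0,1.06]},{"jaw":1,"xyz":[-88,-86,-100],"angular":[0,0,1.24]}]'; python3 -m creep '[{"jaw":1,"xyz":[0,0,0],"angular":[0,0,0.15]},{"jaw":1,"xyz":[0,0,0],"angular":[0,0,0.15]}]'; python3 -c "
from h import *
slices('wrist','pics/w2.png')
slices('top','pics/t2.png')"
```

```text
clock: 7.32
eef_pos: [645.7, 48.4, 168.6]
tool_rot: [-3.142, -0.001, 2.111]
force: [0.1, 0.6, 0.6]
width: 85.4
gripper_force: 0.0
clock: 7.58
eef_pos: [645.7, 48.5, 168.9]
tool_rot: [-3.142, 0.0, 1.969]
force: [-0.4, 0.1, -0.1]
width: 85.6
gripper_force: 0.0
7.575 [645.7  48.5 168.9] [-3.142  0.     1.969] [ 0.13  0.75 -0.43  1.59  0.38  0.88 -0.04] [-0.4  0.1 -0.1] 85.55388076299349
wrist 93 862 [502.6  52.1  98.1] rect [502.  51.] [16. 15.] 63
wrist 64 1884 [541.6 112.   69.5] rect [541. 112.] [44. 13.] 6
wrist 64 411 [506.3  54.6  72.2] rect [505.  54.] [ 9. 17.] 32
wrist 64 1252 [643.2  45.8  69.2] rect [644.  45.] [13. 44.] 23
7.625 [645.7  48.5 168.9] [-3.142  0.     1.97 ] [ 0.13  0.75 -0.43  1.59  0.38  0.88 -0.04] [ 0.7 -0.9  0.5] 85.06483968891035
top 93 39 [503.6  51.5 101.5] rect [503.  52.] [14. 14.] 89
top 64 25 [639.2  59.7  71.8] rect [640.  60.] [12. 10.] 25
top 64 97 [542.4 112.1  72.8] rect [543. 113.] [44. 13.] 7
top 64 17 [500.8  61.7  66.7] rect [502.  61.] [18.  8.] 25
```

View pics/w2.png

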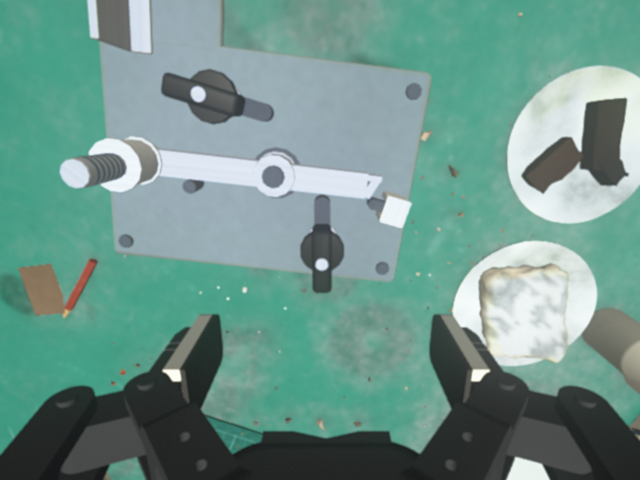

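A's dog has swung to 6.5° in world, about 1.395 rad, so A is loose. In the picture A is at (212,95) and B at (321,252), with B's wing at 113° and its dog still on the arm. Gripping B.

```bash
python3 -m creep '[{"jaw":1,"xyz":[-2,-3,50],"angular":[0,0,0]},{"jaw":1,"xyz":[-2,-3,90],"angular":[0,0,0]},{"jaw":1,"xyz":[-2,-3,99],"angular":[0,0,0]},{"jaw":-1,"xyz":[-2,-3,99],"angular":[0,0,0]},{"jaw":-1,"xyz":[-2,-3,99],"angular":[0,0,0]},{"jaw":-1,"xyz":[-2,-3,99],"angular":[0,0,0]},{"jaw":-1,"xyz":[-2,-3,99],"angular":[0,0,0]},{"jaw":-1,"xyz":[-2,-3,99],"angular":[0,0,0]},{"jaw":-1,"xyz":[-2,-3,99],"angular":[0,0,0]},{"jaw":-1,"xyz":[-2,-3,99],"angular":[0,0,0]}]'
python3 -m creep '[{"jaw":-1,"xyz":[0,0,0],"angular":[0,0,-0.18]},{"jaw":-1,"xyz":[0,0,0],"angular":[0,0,-0.36]},{"jaw":-1,"xyz":[0,0,0],"angular":[0,0,-0.54]},{"jaw":-1,"xyz":[0,0,0],"angular":[0,0,-0.72]},{"jaw":-1,"xyz":[0,0,0],"angular":[0,0,-0.9]},{"jaw":-1,"xyz":[0,0,0],"angular":[0,0,-1.08]},{"jaw":-1,"xyz":[0,0,0],"angular":[0,0,-1.22]},{"jaw":-1,"xyz":[0,0,0],"angular":[0,0,-1.3]},{"jaw":-1,"xyz":[0,0,0],"angular":[0,0,-1.36]},{"jaw":-1,"xyz":[0,0,0],"angular":[0,0,-1.39]},{"jaw":-1,"xyz":[0,0,0],"angular":[0,0,-1.39]}]'; python3 -c "
from h import *
print(ctrl.read_state()['torque'])"
```

```text
clock: 8.93
eef_pos: [644.2, 45.0, 71.2]
tool_rot: [3.14, 0.001, 1.967]
force: [-1.3, -0.7, 5.6]
width: 11.6
gripper_force: 59.2
clock: 10.3
eef_pos: [642.6, 42.2, 71.1]
tool_rot: [-3.139, -0.004, -2.936]
force: [-6.0, -3.6, 11.4]
width: 11.8
gripper_force: 84.3
[-0.82338321  1.2162623  -2.07018706]
```

```bash
python3 -m creep '[{"jaw":-1,"xyz":[0,0,0],"angular":[0,0,0.07]},{"jaw":1,"xyz":[0,0,0],"angular":[0,0,0.07]},{"jaw":1,"xyz":[0,0,0],"angular":[0,0,0.07]},{"jaw":1,"xyz":[0,0,0],"angular":[0,0,0.07]},{"jaw":1,"xyz":[0,0,-30],"angular":[0,0,0.07]},{"jaw":1,"xyz":[0,0,-80],"angular":[0,0,0]},{"jaw":1,"xyz":[20,5,-100],"angular":[0,0,-0.08]},{"jaw":1,"xyz":[70,20,-100],"angular":[0,0,-0.08]},{"jaw":1,"xyz":[120,32,-100],"angular":[0,0,-0.08]},{"jaw":1,"xyz":[136,37,-100],"angular":[0,0,-0.08]},{"jaw":1,"xyz":[136,37,-100],"angular":[0,0,-0.08]}]'; python3 -c "
from h import *
slices('wrist','pics/w3.png')
slices('top','pics/t3.png')
slices('scene','pics/s3.png')"
```

```text
clock: 11.68
eef_pos: [502.2, 52.3, 170.2]
tool_rot: [-3.141, -0.0, -2.845]
force: [0.5, -0.7, 0.2]
width: 85.1
gripper_force: 0.0
11.675 [502.2  52.3 170.2] [-3.141 -0.    -2.845] [ 0.39  0.68 -0.85  1.98  0.71  0.81  1.  ] [ 0.5 -0.7  0.2] 85.10925139281005
wrist 93 589 [500.1  50.8  98.1] rect [501.  51.] [15. 15.] 34
wrist 64 183 [495.1  49.5  71.8] rect [497.  50.] [ 7. 16.] 19
wrist 64 1072 [538.8 110.4  69. ] rect [540. 112.] [44. 13.] 7
wrist 64 779 [640.1  43.5  69. ] rect [643.  44.] [45. 13.] 7
11.725 [503.6  52.3 170.2] [-3.141e+00  1.000e-03 -2.846e+00] [ 0.39  0.68 -0.85  1.98  0.71  0.81  1.  ] [ 1.1  0.1 -0.3] 85.66933372918356
top 64 20 [663.2  45.6  72.2] rect [663.  46.] [12. 11.] 89
top 64 13 [527.5 113.8  72.6] rect [527. 115.] [10.  7.] 43
11.775 [504.2  52.3 170.1] [ 3.142e+00  2.000e-03 -2.847e+00] [ 0.39  0.68 -0.85  1.98  0.71  0.81  1.  ] [-0.1 -0.6 -0. ] 85.36372392222312
scene 93 14 [500.7  55.   99.7] rect [502.  54.] [15.  5.] 5
scene 64 99 [536.9 109.6  70.8] rect [539. 111.] [43. 14.] 7
```

View pics/w3.png

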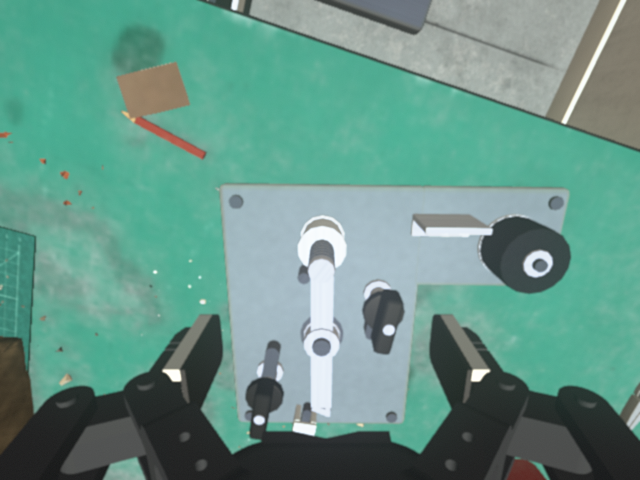

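Both knobs are loose, wings at about 7°; in the picture A is at (380,320) and B at (264,390). The post is at (322,245), nearly under the TCP and in line with the arm. Gripping the post above the roller.

```bash
python3 -m creep '[{"jaw":1,"xyz":[2,0,40],"angular":[0,0,0]},{"jaw":1,"xyz":[2,0,70],"angular":[0,0,0]},{"jaw":1,"xyz":[2,0,75],"angular":[0,0,0]},{"jaw":-1,"xyz":[2,0,75],"angular":[0,0,0]},{"jaw":-1,"xyz":[2,0,75],"angular":[0,0,0]},{"jaw":-1,"xyz":[2,0,75],"angular":[0,0,0]},{"jaw":-1,"xyz":[2,0,75],"angular":[0,0,0]},{"jaw":-1,"xyz":[2,0,75],"angular":[0,0,0]},{"jaw":-1,"xyz":[2,0,75],"angular":[0,0,0]},{"jaw":-1,"xyz":[2,0,75],"angular":[0,0,0]}]'
```

```text
clock: 13.08
eef_pos: [501.6, 50.7, 95.8]
tool_rot: [-3.139, 0.001, -2.847]
force: [-0.1, -1.9, 5.8]
width: 14.0
gripper_force: 58.4
```

```bash
python3 -m creep '[{"jaw":-1,"xyz":[-0.5,9.5,0],"angular":[0,0,0.1]},{"jaw":-1,"xyz":[-1.9,18.9,0],"angular":[0,0,0.2]},{"jaw":-1,"xyz":[-4.2,28.1,0],"angular":[0,0,0.3]},{"jaw":-1,"xyz":[-7.5,37,0],"angular":[0,0,0.4]},{"jaw":-1,"xyz":[-11.6,45.5,0],"angular":[0,0,0.5]},{"jaw":-1,"xyz":[-14,49.7,0],"angular":[0,0,0.55]},{"jaw":-1,"xyz":[-14,49.7,0],"angular":[0,0,0.55]},{"jaw":-1,"xyz":[-14,49.7,0],"angular":[0,0,0.55]}]'; python3 -c "
from h import *
s=ctrl.read_state();x=s['eef_pos'];f=s['force']
n=np.array([-x[1]+77.5,x[0]-593]);n/=np.hypot(*n);print(f,s['torque'],n,f[:2]@n, 'r',np.hypot(x[0]-593,x[1]-77.5),'ang',np.arctan2(51.5-77.5,501.5-593)-np.arctan2(x[1]-77.5,x[0]-593))
slices('wrist','pics/w4.png')
slices('scene','pics/s4.png')"
```

```text
clock: 14.08
eef_pos: [501.3, 100.8, 95.8]
tool_rot: [-3.138, 0.003, 2.886]
force: [2.4, -4.3, 6.0]
width: 13.9
gripper_force: 59.2
[ 2.35114272 -4.28298706  5.95769632] [-1.15658453 -0.35874588  0.28740749] [-0.24583711 -0.96931116] 3.5735490041995477 r 94.61907494789914 ang -5.757946479641738
14.075 [501.3 100.8  95.8] [-3.138e+00  3.000e-03  2.886e+00] [ 0.13  0.74 -0.58  2.02  0.73  0.6   0.35] [ 2.4 -4.3  6. ] 13.88598465627667
wrist 93 3706 [495.4 103.6 101.8] rect [500. 102.] [41. 24.] 76
wrist 64 588 [493.6 104.3  73. ] rect [493. 104.] [27.  9.] 76
14.125 [501.3 100.8  95.8] [-3.138e+00  3.000e-03  2.886e+00] [ 0.13  0.74 -0.58  2.02  0.73  0.6   0.35] [ 2.1 -4.9  4.8] 13.940629188281639
```

View pics/w4.png

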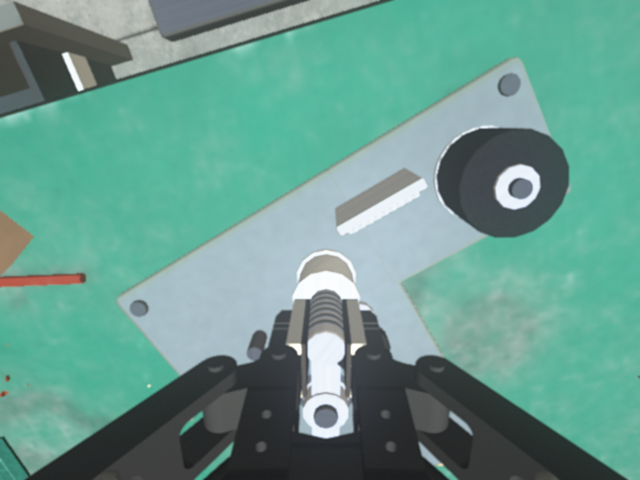

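The post is still gripped at (325,320), at about 0.525 rad, and only spring force shows. I'll push on until the hard stop answers.

```bash
cat > f.py <<'E'
from h import *
s=ctrl.read_state();x=s['eef_pos'];f=s['force']
n=np.array([-x[1]+77.5,x[0]-593]);n/=np.hypot(*n);print(f,s['torque'],'along',f[:2]@n,'r',np.hypot(x[0]-593,x[1]-77.5),'ang',2*np.pi+np.arctan2(51.5-77.5,501.5-593)-np.arctan2(x[1]-77.5,x[0]-593))
E
python3 -m creep '[{"jaw":-1,"xyz":[0,2,0],"angular":[0,0,0.02]},{"jaw":-1,"xyz":[0,3,0],"angular":[0,0,0.03]},{"jaw":-1,"xyz":[0,3,0],"angular":[0,0,0.03]}]';python3 f.py
python3 -m creep '[{"jaw":-1,"xyz":[0,1.5,0],"angular":[0,0,0.01]},{"jaw":-1,"xyz":[0,2,0],"angular":[0,0,0.01]},{"jaw":-1,"xyz":[0,2,0],"angular":[0,0,0.01]}]';python3 f.py
```

```text
clock: 14.55
eef_pos: [501.5, 101.7, 95.7]
tool_rot: [-3.135, 0.003, 2.856]
force: [1.2, -9.2, 9.0]
width: 13.7
gripper_force: 59.6
[ 1.18775545 -9.24008521  9.0062666 ] [-1.84800753 -0.19992792  0.47729854] along 8.63080838693159 r 94.62443258678195 ang 0.5349690738353958
clock: 14.92
eef_pos: [501.6, 101.9, 95.7]
tool_rot: [-3.132, 0.003, 2.845]
force: [-0.4, -12.5, 10.9]
width: 13.9
gripper_force: 60.0
[ -0.42122819 -12.5162228   10.85283359] [-2.47037383 -0.0058357   0.63856157] along 12.202335582599975 r 94.59620954993005 ang 0.5373909170662676
```

```bash
python3 -m creep '[{"jaw":-1,"xyz":[0,2,0],"angular":[0,0,0]},{"jaw":-1,"xyz":[0,3,0],"angular":[0,0,0]},{"jaw":-1,"xyz":[0,3,0],"angular":[0,0,0]},{"jaw":-1,"xyz":[0,3,0],"angular":[0,0,0]}]';python3 f.py; python3 -c "
from h import *
p,P,m=cloud('scene');cv2.imwrite('pics/s5.png',cv2.resize(p[200:340,190:380,::-1],None,fx=4,fy=4,interpolation=2))"
```

```text
clock: 15.42
eef_pos: [501.6, 102.1, 95.7]
tool_rot: [-3.127, 0.002, 2.844]
force: [-2.0, -17.1, 15.1]
width: 14.1
gripper_force: 60.7
[ -2.03486789 -17.10801034  15.08292818] [-3.35293379  0.31612425  0.70263544] along 17.047672563422147 r 94.62448199806435 ang 0.5402941386363058
```

View pics/s5.png

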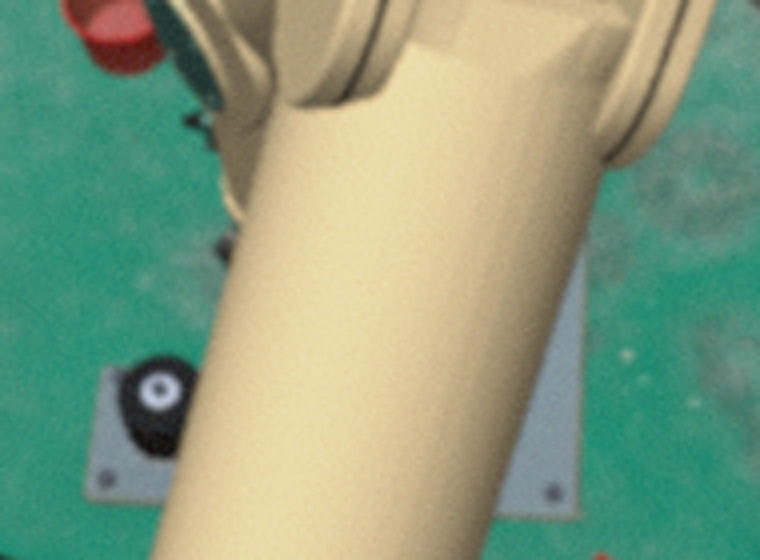

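The robot's arm hides the sander in this view, with only the drum at (160,390) showing. The readings are clear, though: TCP motion has stopped while the reaction has risen to 17 N, so the tensioner is on its end stop and still gripped.

```bash
python3 -c "
from cell import ctrl
print(ctrl.finish_job())"
```

```text
the job is handed in; nothing more can be done
None
```

I turned both clamp knobs counterclockwise to their end stops, then pushed the tensioner arm past the click to the end of its travel (about 0.54 rad measured, 17 N against the stop); the fingers were still gripping its post at hand-in at about 15.5 s, and the cups and pliers were not touched.

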